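Space out the loose marble slab on the cheese counter and hold it tight

ROBOT

A 7-joint arm with a two-finger parallel gripper is mounted at the origin on the work surface. World frame = base frame: x ahead of the robot, y to its left, z up, the work surface at z = 0. Lengths are in m, angles in rad, forces in N, time in s.
With the tool pointing down it reaches from about 0.35 to 0.9 m from the base axis. Payload 8.1 kg.
Tool frame: the origin (TCP) lies at the very end of the fingers, on their centre line; the grasp point (between the pads) lies 19 mm behind it (grasp_offset is the distance from the TCP to the grasp point, in m); z points along the fingers, y is the line along which they close (so a half turn about z gives the same grasp; the last joint's range is limited). The gripper opens to 92 mm and grips with 3 to 60 N. Pads are 19 mm wide; open, the fingers measure 130 mm over their backs; the gripper's body (75 mm by 190 mm) begins 47 mm behind the grasp point.
Start: joints at [1.12, 0.434, 0.025, 1.573, -0.012, 1.134, -0.075], TCP at [0.213, -0.588, 0.227] pointing down, gripper open.
Joint ranges: [-2.62, 2.62], [-0.44, 2.09], [-1.27, 1.32], [0.08, 2.57], [-1.32, 4.46], [0.12, 2], [-2.74, 2.74]. Speed limits (rad/s): [2.22, 2.22, 3.01, 3.01, 3.14, 3.14, 3.14].

INTERFACE

Orientations are given as a rotation vector (axis times angle).
In Python, from cell import observe, get_image, camera_params, sign_off, silhouettes, grasp_offset gives the robot as it stands. The module is installed in compiled form; this text tells all that it offers.
- The arm moves only by the tool jog_arm, never from a script. Its argument "motion" is a list that holds one entry, the list of rows, each a list of 7 numbers: the shift along the tool's x, y, z in m, then the turn, a rotation vector about the tool's x, y, z in rad, then the closure, from -1 (fully open) to 1 (shut), so that 0 is half open. In form: [[[dx, dy, dz, wx, wy, wz, hand], ...]]. A call has 1 to 10 rows; each row is the pose to reach, as a shift and turn from the pose commanded when the call began, along the tool's axes at that moment; what a row does not reach only later rows make up. A row lasts 1/12 s, in which the tool goes at most 41.7 mm and 7.16 degrees, less where a joint would pass 70% of its speed; a pose out of reach is approached as far as the arm can. A call with a gripper value outside its range is refused whole. The fingers move at their own pace and stop on an object; "force" is the grip in N (left out, the last holds). Time passes only in rows, so rows that repeat a pose let the fingers close. It gives the time, the measured TCP pose, the force, the opening and the grip force at its end, in the units of the state.
- observe(): the state, without advancing time (a new reading comes with each control period).
- get_image(name): name is "scene" or "top" or "wrist"; returns the picture (384x512x3 uint8, red, green, blue); there is no depth.
- camera_params(name): a dict with "vertical_fov" (degrees; the focal length in pixels is half the picture's height over the tangent of half this angle, whatever the lens; pixels are square), "cx", "cy" (the principal point, pixels), "T" (4x4, takes a point from camera to world coordinates). Camera axes: x right, y down, z forward; pixel columns grow to the right and rows downward; lengths in m; the calibration is good to about 2 mm. The wrist camera is an equidistant fisheye: a pixel r from the principal point sees the ray r / f radians off the axis. A picture is of the moment at which its call begins: read the wrist's pose just before it. camera_params takes no time and is no camera call; for the wrist camera it gives the pose at the moment of the call.
- sign_off(): hands the job in; it is judged then, once.
Trained networks look in the newest picture that a camera, given by its name, has taken for a name from the list of things; names that differ only in an ending like _2 or _b are one class to them, and where a whole thing is asked for, a point or a joint stands for the part that bears it (a point fixed in the world has none). Each returns a list of dicts, best first, with "p" (0 to 1); they miss things now and then, are a little off and sometimes report something else, mostly with a low value. They report only what shows in the picture. A call takes as long as a camera call. They do not tell look-alikes from the thing itself.
- silhouettes(query, camera): "mask" (384x512 bool, what is visible of it) and "pixel" ([column, row] in pixels, amid what is visible of it).
The state is a dict: "clock": time; "joints": joint angles; "dq": joint speeds; "joint_efforts": joint torques, N m; "position": TCP position; "ee_rot": TCP orientation; "force": force on the tool from outside, world axes, zero at the start; "ft_torque": the same for the moment, N m; "width": opening from 0.0 (shut) to 1.0 (fully open); "gripper_force": force on a finger pad.
Only numpy, scipy, OpenCV 4.12 (cv2) and the standard library are available. Lean on these libraries where they do the work, as an engineer would, in place of code of your own. Each camera call takes 0.05 s, during which the arm holds its last target. There are 200 camera calls.

TASK

One of the three marble slabs in the steel tray is short and loose, and only the gap in front of it is wide enough for the wooden spacer. First lift the small cheese that stands over this gap onto the round wooden board and let go of it; then stand the spacer in the gap, down on the tray floor, and with it push the slab away from the robot until it is flush against the tray's back rail. Finish while still gripping the spacer and pressing the slab firmly against the rail, and leave the other slabs, the jar, the dish and the cheese server where they are.

Things in the scene. Friction and masses are not known exactly. Their poses are not given: they have to be found in the camera images.
- tray: Fixed open steel tray, 138 x 308 mm. Origin: centre of the bays, at the counter surface; x points away from the robot to the back rail, y left along the bays. Floor 4 mm thick; rims, dividers and rail end 24 mm above the counter. Three bays centred at y = -100, 0, +100 mm, each x = -60 to +60 mm inside and 92 mm wide, walls 8 mm. A slab lies in each; which is where varies.
- back_rail: The tray's back rail, part of the tray: steel bar 10 mm thick, 308 mm long, 24 mm high, origin at the centre of its underside; its face towards the robot is the inner back end of all the bays (tray x = +60 mm). Sliding the short slab takes 3 to 7 N; about 10 N of push holds it firmly on the rail.
- slab_short: Loose marble slab, 96 (x) by 84 (y) by 20 mm thick, about 0.4 kg, in one of the bays, top level with the rims. Origin: middle of its REAR edge (at the back rail), at its underside; x points to the rail, so the front edge is at x = -96 mm. It starts 2 to 4 mm short of the rail: a gap of 20 to 22 mm (24 once flush) between its front edge and the front rim.
- slab_medium: Same kind of slab, 106 mm long; its gap (10 to 12 mm) is too narrow for the spacer. Origin and axes as for slab_short. Leave it.
- slab_long: Same kind of slab, 112 mm long; its gap (4 to 6 mm) is too narrow for the spacer. Origin and axes as for slab_short. Leave it.
- spacer: Loose plain wooden block standing on its narrow edge on the counter, to one side of the tray: 16 mm thick (its x), 70 mm long (its y), 60 mm tall (z), about 50 g. Origin: centre of its underside. Grip it across its 16 mm thickness near the top, so that the fingers stay above the tray's 24 mm rims.
- cheese: Small pale round firm cheese, 56 mm across, 45 mm tall, about 120 g, edges bevelled; it stands on the short slab and overhangs the gap. Origin: centre of its underside.
- board: Fixed round wooden board, 140 mm across, 18 mm thick, empty, on the other side of the tray from the spacer (sides vary). Origin: centre of its underside, on the counter.
- jar: Bystander: small glass jar, 42 mm across, 52 mm tall, standing on the medium slab. Origin: centre of its underside.
- dish: Bystander: small white dish, 56 mm across, 26 mm tall, standing on the long slab. Origin: centre of its underside.
- server: Bystander: flat steel cheese server with a wooden handle, 200 mm long, lying behind the tray. Origin: about its middle, on the counter.
Mind the look-alikes: they are no part of the job. What is shaped like the spacer but purple is not meant. What is shaped like the cheese but red is not meant.

How it is judged:
By the outcome, as a careful person would: the job done as asked, in the order asked, and still so for the second after the job is handed in, while the arm keeps its last pose, push and grip.
It also fails if it takes over 72 s, if anything falls off the work surface, if the arm or the gripper's body presses on something with over 40 N, if the wrist force passes 120 N, or if a joint passes its speed limit or range.

## Working session

There is one attempt and no reset: what is moved stays moved. The work goes in short steps, Python scripts to look and compute and a tool call to move; the robot and the scene stay as the last step left them, time stands still between calls to the robot, and variables do not carry over. Pictures are saved under pics/ and viewed, at most 10 in all, crops included, and the job is handed in when it is done.

Besides the shell and the picture viewer there is one more tool, called after "Request:" as name([rows], argument=value, ...), one row to a line, values as JSON. jog_arm: Moves the arm, as the interface text tells. Its arguments: {"type":"object","properties":{"motion":{"type":"array"},"force":{"type":"number"}},"required":["motion"]}

```bash
mkdir -p pics; python3 - <<'E'
from cell import *
import cv2,numpy as np
s=observe();print({k:np.round(v,3) for k,v in s.items()},grasp_offset)
a=get_image("scene");b=get_image("top")
cv2.imwrite("pics/a.png",np.hstack([a,b])[:,:,::-1][:, :1024]) 
cv2.imwrite("pics/top.png",cv2.resize(b[:,:,::-1],(800,600)));cv2.imwrite("pics/scene.png",cv2.resize(a[:,:,::-1],(800,600)))
for c in["top","scene"]:
    p=camera_params(c);print(c,p)
E
```

```text
{'clock': np.float64(0.0), 'joints': array([ 1.12 ,  0.435,  0.025,  1.574, -0.012,  1.134, -0.075]), 'dq': array([ 0.   , -0.   ,  0.001, -0.001, -0.001, -0.001, -0.001]), 'joint_efforts': array([-0.0000e+00, -6.6785e+01,  9.8500e-01, -3.1446e+01, -6.0000e-02,
        4.3000e-02,  0.0000e+00]), 'position': array([ 0.213, -0.587,  0.226]), 'ee_rot': array([-3.093e+00, -5.430e-01,  1.000e-03]), 'force': array([ 0.155, -0.452, -0.691]), 'ft_torque': array([ 0.002,  0.01 , -0.005]), 'gripper_force': np.float64(0.0), 'width': np.float64(1.0)} 0.0188
top {'vertical_fov': 55.650674385210344, 'cx': 252.49251290072453, 'cy': 187.57793251990614, 'T': array([[ 0.08567737, -0.9681981 ,  0.23505705,  0.37426826],
       [-0.99631611, -0.08413148,  0.01661645, -0.02440313],
       [ 0.00368768, -0.23561478, -0.97183953,  0.98133368],
       [ 0.        ,  0.        ,  0.        ,  1.        ]])}
scene {'vertical_fov': 55.198006623221204, 'cx': 256.60999711247575, 'cy': 195.55716417388317, 'T': array([[ 0.28160409,  0.56169227, -0.77794661,  1.33365427],
       [ 0.95926225, -0.18397638,  0.21440297, -0.20933581],
       [-0.02269531, -0.80663157, -0.59061869,  0.60274799],
       [ 0.        ,  0.        ,  0.        ,  1.        ]])}
```

View pics/top.png

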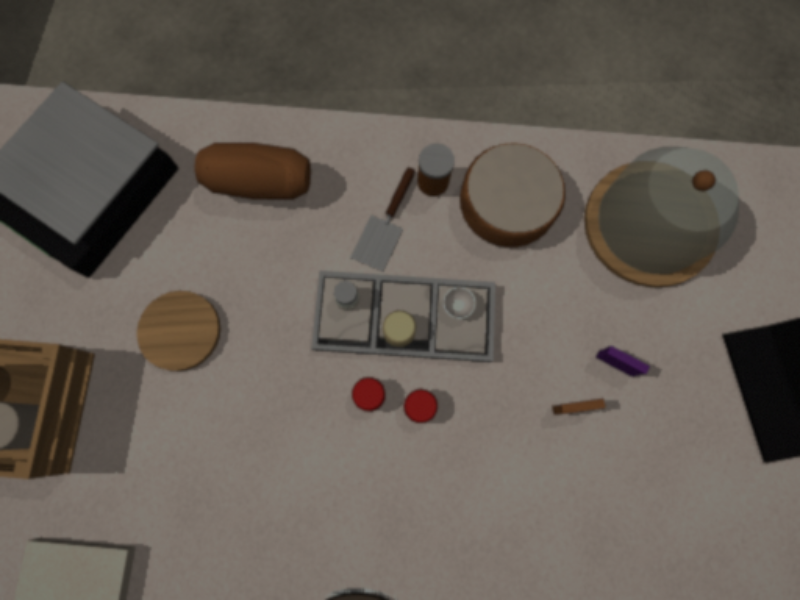

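View pics/scene.png

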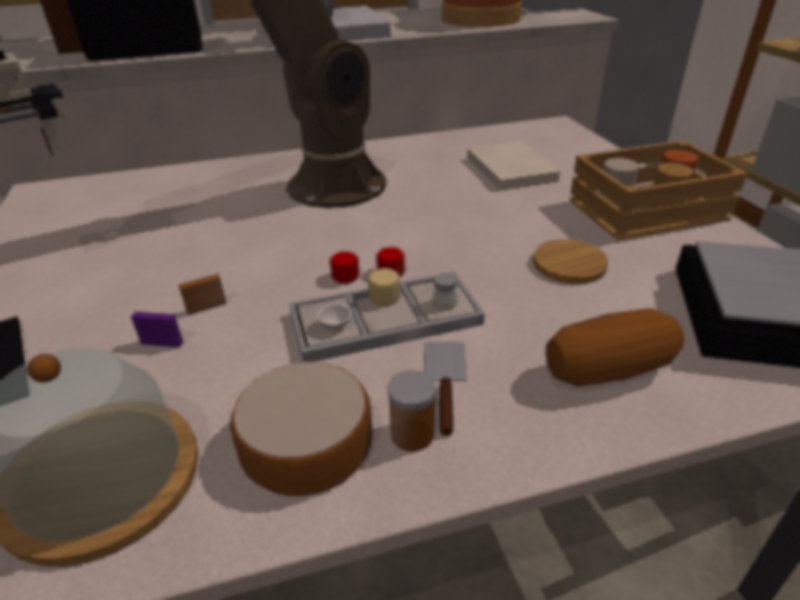

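The top view (800x600) shows the pale cheese on the middle slab at (399,327), the wooden spacer at (578,407) and the board at (179,330). The purple block is at (623,360) and the red cheeses at (369,394) and (421,406). Next I'll fit models to the masks.

```bash
cat > h.py <<'E'
from cell import *
import numpy as np,cv2
from scipy.optimize import minimize
def proj(P,p):
    T=p["T"];c=(P-T[:3,3])@T[:3,:3];f=192/np.tan(np.radians(p["vertical_fov"])/2)
    return np.c_[c[:,0]/c[:,2]*f+p["cx"],c[:,1]/c[:,2]*f+p["cy"]]
def ray(px,p,z):
    T=p["T"];f=192/np.tan(np.radians(p["vertical_fov"])/2)
    d=T[:3,:3]@np.array([(px[0]-p["cx"])/f,(px[1]-p["cy"])/f,1]);o=T[:3,3]
    return (o+d*(z-o[2])/d[2])[:2]
def box(x,y,z):return np.array([[i*x/2,j*y/2,k] for i in(-1,1) for j in(-1,1) for k in(0,z)])
def cyl(d,z):
    t=np.linspace(0,2*np.pi,40);return np.array([[d/2*np.cos(a),d/2*np.sin(a),k] for a in t for k in(0,z)])
def fit(M,masks,x0,z0=0):
    # masks: list of (mask,params); model outline vs mask, anti-aliased by 4x upscaling
    big=[(cv2.resize(m.astype(np.uint8)*255,None,fx=4,fy=4,interpolation=cv2.INTER_LINEAR)>127,p) for m,p in masks]
    def cost(v):
        c,s=np.cos(v[2]),np.sin(v[2]);P=M@np.array([[c,s,0],[-s,c,0],[0,0,1]])+[v[0],v[1],z0];t=0
        for m,p in big:
            q=cv2.convexHull(((proj(P,p)+.5)*4-.5).astype(np.float32)).round().astype(np.int32)
            r=np.zeros(m.shape,np.uint8);cv2.fillConvexPoly(r,q,1);r=r>0
            t+=1-(r&m).sum()/(r|m).sum()
        return t/len(big)
    x0=np.array(x0,float);S=np.vstack([x0,x0+[.015,0,0],x0+[0,.015,0],x0+[0,0,.2]])
    r=minimize(cost,x0,method="Nelder-Mead",options=dict(initial_simplex=S,xatol=1e-4,fatol=1e-4))
    return r.x,r.fun
E
python3 - <<'E'
from h import *
ps={c:camera_params(c) for c in("top","scene")}
for c in ps:get_image(c)
tp=dict(tray=(250,198),cheese=(255,209),spacer=(370,260),board=(115,211))
sc=dict(tray=(247,200),cheese=(246,184),spacer=(130,188),board=(365,167))
M=dict(tray=(box(.138,.308,.024),0),cheese=(cyl(.056,.045),.024),spacer=(box(.016,.07,.06),0),board=(cyl(.14,.018),0))
for n in M:
    ms=[]
    for c,g in(("top",tp),("scene",sc)):
        L=silhouettes(n,c)
        print(n,c,[(np.round(d["pixel"]),round(d["p"],2),d["mask"].sum()) for d in L])
        L=[d for d in L if np.hypot(*(np.array(d["pixel"])-g[n]))<18]
        if L: ms.append((L[0]["mask"],ps[c]))
    x0=[*ray(tp[n],ps["top"],.02),0]
    for k in [ms]+[[m] for m in ms]:
      b=min((fit(M[n][0],k,[x0[0],x0[1],a],M[n][1]) for a in(-.3,0,.3)),key=lambda r:r[1]);print("  ",np.round(b[0],4),round(b[1],3))
for q in((369,394),(421,406)):print("red",ray(np.array(q)*.64,ps["top"],.045))
E
```

```text
tray top [(array([266., 218.]), 0.62, np.int64(2226)), (array([297., 206.]), 0.58, np.int64(1051)), (array([219., 202.]), 0.31, np.int64(1066))]
tray scene [(array([246., 211.]), 0.56, np.int64(2009))]
   [ 0.5685 -0.0281  0.0179] 0.567
   [ 0.5685 -0.0281  0.0179] 0.567
cheese top [(array([256., 207.]), 0.94, np.int64(421)), (array([236., 252.]), 0.84, np.int64(372)), (array([267., 260.]), 0.65, np.int64(378)), (array([296., 209.]), 0.63, np.int64(953))]
cheese scene [(array([245., 182.]), 0.82, np.int64(426)), (array([222., 173.]), 0.68, np.int64(356)), (array([203., 203.]), 0.61, np.int64(612)), (array([252., 167.]), 0.49, np.int64(263))]
   [ 0.5411 -0.0201  0.0993] 0.095
   [ 0.5414 -0.0198  0.2032] 0.049
   [ 0.5347 -0.0201  0.0969] 0.118
spacer top [(array([401., 231.]), 0.87, np.int64(386)), (array([369., 260.]), 0.65, np.int64(206))]
spacer scene [(array([100., 211.]), 0.73, np.int64(601)), (array([128., 187.]), 0.69, np.int64(545))]
   [ 0.4401 -0.3239  0.2284] 0.125
   [ 0.4402 -0.3239  0.227 ] 0.142
   [ 0.436  -0.3242  0.1402] 0.091
board top [(array([114., 210.]), 0.83, np.int64(2237)), (array([268., 216.]), 0.28, np.int64(2176))]
board scene [(array([363., 164.]), 0.95, np.int64(1093))]
   [ 0.5118  0.3586 -0.2976] 0.044
   [ 0.5124  0.3591 -0.028 ] 0.026
   [ 0.5094  0.358  -0.2891] 0.05
red [0.42905457 0.01846153]
red [ 0.417219   -0.06716478]
```

```bash
cat >> h.py <<'E'
from scipy.spatial.transform import Rotation as Ro
def plan(tx,ty,tz,yaw):
    "shift in tool frame and turn for a tool pointing down, tool x heading yaw (half turns tried)"
    s=observe();R=Ro.from_rotvec(s["ee_rot"]);p=np.array(s["position"])
    print("clock",round(float(s["clock"]),2),"at",np.round(p,4),"head",round(float(np.arctan2(*R.as_matrix()[[1,0],0])),4),"shift",np.round(R.inv().apply(np.array([tx,ty,tz])-p),4))
    for y in(yaw,yaw+np.pi,yaw-np.pi):
        G=Ro.from_euler("z",y)*Ro.from_euler("x",np.pi)
        print("  turn",np.round((R.inv()*G).as_rotvec(),4),"j7",round(s["joints"][6],3))
E
python3 - <<'E'
from h import *
p=camera_params("top")
C=np.array([ray(np.array(q)*.64,p,.024) for q in((320,271),(496,282))]+[ray(np.array(q)*.64,p,.0) for q in((493,361),(313,352))])
print(C.round(4),C.mean(0));d=C[0]-C[1];e=C[3]-C[2];print(np.linalg.norm(d),np.linalg.norm(e),[np.arctan2(-v[0],v[1]) for v in(d,e)])
for n,q,z in(("jar",(346,290),.076),("dish",(460,302),.05)):print(n,ray(np.array(q)*.64,p,z))
plan(.541,-.020,.16,-.02)
E
```

```text
[[ 0.6341  0.1252]
 [ 0.6409 -0.1825]
 [ 0.5061 -0.1875]
 [ 0.4948  0.124 ]] [ 0.56898528 -0.03018093]
0.30776950969088845 0.31172119316563063 [np.float64(0.022092147571483617), np.float64(0.03619443206054649)]
jar [0.59154667 0.0708254 ]
dish [ 0.59370529 -0.11941829]
clock 0.6 at [ 0.213  -0.5876  0.2268] head 0.3477 shift [ 0.5018 -0.4219  0.0667]
  turn [1.000e-04 0.000e+00 3.677e-01] j7 -0.075
  turn [-0.0000e+00  1.0000e-04 -2.7739e+00] j7 -0.075
  turn [-0.0000e+00  1.0000e-04 -2.7739e+00] j7 -0.075
```

Request:
jog_arm([
  [[0.03,-0.025,0.004,0,0,0.03,-1],[0.06,-0.05,0.008,0,0,0.06,-1],[0.09,-0.076,0.012,0,0,0.1,-1],[0.12,-0.1,0.016,0,0,0.13,-1],[0.15,-0.126,0.02,0,0,0.16,-1],[0.18,-0.151,0.024,0,0,0.2,-1],[0.21,-0.177,0.028,0,0,0.23,-1],[0.24,-0.202,0.032,0,0,0.26,-1],[0.27,-0.227,0.036,0,0,0.29,-1],[0.3,-0.252,0.04,0,0,0.319,-1]],
], force=15)

```text
clock: 1.43
position: [0.4099, -0.2468, 0.1869]
ee_rot: [3.141, 0.042, 0.001]
force: [1.8, -0.8, 0.6]
width: 1.002
gripper_force: 0.0
```

```bash
python3 -c "
from h import *
plan(.541,-.02,.16,.029)"
```

```text
clock 1.43 at [ 0.4099 -0.2468  0.1869] head 0.027 shift [ 0.1372 -0.2232  0.0269]
  turn [ 0.0005 -0.0008 -0.002 ] j7 -1.144
  turn [-1.2000e-03 -8.0000e-04  3.1396e+00] j7 -1.144
  turn [-1.2000e-03 -8.0000e-04  3.1396e+00] j7 -1.144
```

Request:
jog_arm([
  [[0.025,-0.035,0.004,0,0,0,-1],[0.045,-0.07,0.008,0,0,0,-1],[0.065,-0.1,0.012,0,0,0,-1],[0.085,-0.135,0.016,0,0,0,-1],[0.105,-0.17,0.02,0,0,0,-1],[0.125,-0.2,0.024,0,0,0,-1],[0.137,-0.223,0.027,0,0,0,-1],[0.137,-0.223,0.027,0,0,0,-1],[0.137,-0.223,0.027,0,0,0,-1],[0.137,-0.223,0.027,0,0,0,-1]],
])

```text
clock: 2.27
position: [0.5394, -0.0224, 0.1596]
ee_rot: [3.141, 0.045, -0.001]
force: [-0.1, 0.5, -0.6]
width: 1.001
gripper_force: 0.0
```

```bash
python3 - <<'E'
from h import *
p=camera_params("wrist");im=get_image("wrist");print(p)
cv2.imwrite("pics/w1.png",cv2.resize(im[:,:,::-1],(800,600)))
plan(.541,-.02,.03,.029)
E
```

```text
{'vertical_fov': 65.70646984690485, 'cx': 256.8618395954808, 'cy': 191.66220064386752, 'T': array([[ 2.91423783e-02, -9.56323073e-01, -2.90855466e-01,
         6.18088037e-01],
       [-9.99575229e-01, -2.79657213e-02, -8.20247587e-03,
        -1.89489758e-02],
       [-2.89765973e-04,  2.90970959e-01, -9.56731842e-01,
         3.17683709e-01],
       [ 0.00000000e+00,  0.00000000e+00,  0.00000000e+00,
         1.00000000e+00]])}
clock 2.32 at [ 0.5393 -0.0231  0.1597] head 0.027 shift [ 0.0019 -0.0032  0.1297]
  turn [ 0.0009  0.0004 -0.002 ] j7 -1.687
  turn [ 6.0000e-04 -1.3000e-03  3.1396e+00] j7 -1.687
  turn [ 6.0000e-04 -1.3000e-03  3.1396e+00] j7 -1.687
```

View pics/w1.png

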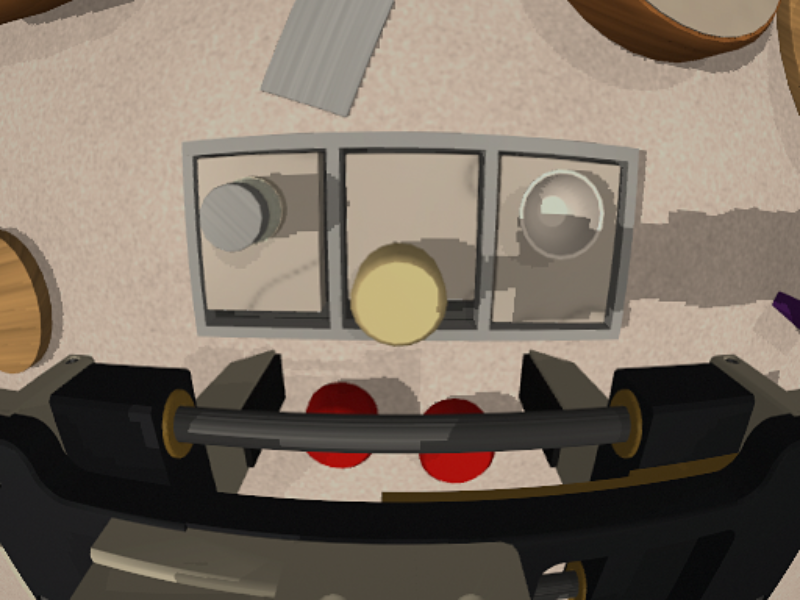

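The wrist view shows the cheese top centred near (399,298) over the middle bay, whose front gap is the widest. The tray's back outer corners are at (184,143) and (644,151).

```bash
cat >> h.py <<'E'
def fray(px,p,z):
    f=192/np.tan(np.radians(p["vertical_fov"])/2);d=np.array([px[0]-p["cx"],px[1]-p["cy"]]);r=np.hypot(*d);a=r/f
    v=p["T"][:3,:3]@np.r_[d/max(r,1e-9)*np.sin(a),np.cos(a)];o=p["T"][:3,3]
    return (o+v*(z-o[2])/v[2])[:2]
E
python3 - <<'E'
from h import *
p=camera_params("wrist")
for n,q,z in(("BL",(183,143),.024),("BR",(645,151),.024),("FLtop",(196,333),.024),("FRtop",(619,335),.024),("divL",(336,150),.024),("divR",(490,150),.024),("divLf",(336,328),.024),("divRf",(484,328),.024),("cheese",(399,298),.069),("chL",(352,298),.066),("chR",(446,298),.066),("chF",(399,345),.066),("slabfront",(465,301),.024),("rimin",(465,321),.024)):
  print(n,fray(np.array(q)*.64,p,z).round(4))
plan(.541,-.02,.03,.029)
E
```

```text
BL [0.634  0.1269]
BR [ 0.6393 -0.1854]
FLtop [0.4991 0.1263]
FRtop [ 0.5059 -0.1826]
divL [0.6253 0.0215]
divR [ 0.6285 -0.0751]
divLf [0.5072 0.0217]
divRf [ 0.5099 -0.079 ]
cheese [ 0.5432 -0.0204]
chL [0.5415 0.0063]
chR [ 0.543  -0.0471]
chF [ 0.5136 -0.0212]
slabfront [ 0.5288 -0.0645]
rimin [ 0.5147 -0.0655]
clock 2.32 at [ 0.5393 -0.0231  0.1597] head 0.027 shift [ 0.0019 -0.0032  0.1297]
  turn [ 0.0009  0.0004 -0.002 ] j7 -1.687
  turn [ 6.0000e-04 -1.3000e-03  3.1396e+00] j7 -1.687
  turn [ 6.0000e-04 -1.3000e-03  3.1396e+00] j7 -1.687
```

Request:
jog_arm([
  [[0.002,-0.001,0.02,0,0,0,-1],[0.002,-0.001,0.045,0,0,0,-1],[0.002,-0.001,0.07,0,0,0,-1],[0.002,-0.001,0.08,0,0,0,-1],[0.002,-0.001,0.08,0,0,0,-1],[0.002,-0.001,0.08,0,0,0,-1]],
])

```text
clock: 2.82
position: [0.5415, -0.0214, 0.0801]
ee_rot: [3.141, 0.043, -0.001]
force: [1.0, 0.1, -0.2]
width: 1.0
gripper_force: 0.0
```

```bash
python3 -c "
from h import *
plan(.543,-.0205,.032,.02)"
```

```text
clock 2.82 at [ 0.5415 -0.0214  0.0801] head 0.0275 shift [ 0.0016 -0.0009  0.0481]
  turn [0.0003 0.0006 0.0075] j7 -1.719
  turn [-9.0000e-04  5.0000e-04 -3.1341e+00] j7 -1.719
  turn [-9.0000e-04  5.0000e-04 -3.1341e+00] j7 -1.719
```

Request:
jog_arm([
  [[0.001,-0.001,0.02,0,0,0,-1],[0.001,-0.001,0.038,0,0,0,-1],[0.001,-0.001,0.048,0,0,0,-1],[0.001,-0.001,0.048,0,0,0,-1],[0.001,-0.001,0.048,0,0,0,0.0],[0.001,-0.001,0.048,0,0,0,0.4],[0.001,-0.001,0.048,0,0,0,0.6],[0.001,-0.001,0.048,0,0,0,0.6],[0.001,-0.001,0.048,0,0,0,0.6],[0.001,-0.001,0.048,0,0,0,0.6]],
], force=15)

```text
clock: 3.65
position: [0.5429, -0.0196, 0.0321]
ee_rot: [3.141, 0.045, 0.001]
force: [-0.0, -0.9, 0.5]
width: 0.615
gripper_force: 0.4
```

Request:
jog_arm([
  [[0,0,-0.005,0,0,0,0.6],[0,0,-0.02,0,0,0,0.6],[0,0,-0.04,0,0,0,0.6],[0,0,-0.06,0,0,0,0.6],[0,0,-0.08,0,0,0,0.6],[0,0,-0.09,0,0,0,0.6],[0,0,-0.09,0,0,0,0.6]],
])

```text
clock: 4.23
position: [0.5441, -0.0195, 0.1241]
ee_rot: [3.141, 0.045, 0.006]
force: [-0.2, 0.1, -1.5]
width: 0.598
gripper_force: 15.0
```

```bash
python3 -c "
from h import *
plan(.512,.3585,.125,.02)
p=camera_params('wrist');im=get_image('wrist');cv2.imwrite('pics/w2.png',im[:,:,::-1])"
```

```text
clock 4.23 at [ 0.5441 -0.0195  0.1241] head 0.0286 shift [-0.0213 -0.3787 -0.001 ]
  turn [ 0.     -0.0041  0.0086] j7 -1.706
  turn [ 6.4000e-03  1.0000e-04 -3.1329e+00] j7 -1.706
  turn [ 6.4000e-03  1.0000e-04 -3.1329e+00] j7 -1.706
```

View pics/w2.png

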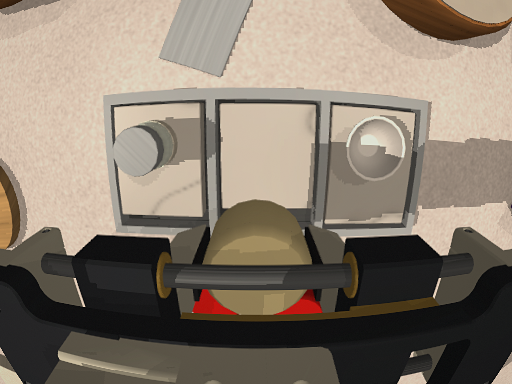

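The cheese is held in the gripper, clear of the middle slab. Now to the board.

Request:
jog_arm([
  [[-0.001,-0.02,0,0,0,0,0.6],[-0.001,-0.055,0,0,0,0,0.6],[-0.001,-0.09,0,0,0,0,0.6],[-0.001,-0.13,0,0,0,0,0.6],[-0.002,-0.165,0,0,0,0,0.6],[-0.002,-0.2,0,0,0,0,0.6],[-0.003,-0.235,0,0,0,0,0.6],[-0.003,-0.27,0,0,0,0,0.6],[-0.004,-0.305,0,0,0,0,0.6],[-0.004,-0.33,0,0,0,0,0.6]],
])

```text
clock: 5.12
position: [0.5273, 0.3137, 0.1199]
ee_rot: [-3.141, -0.049, 0.004]
force: [-1.0, 0.5, 0.1]
width: 0.601
gripper_force: 15.0
```

Request:
jog_arm([
  [[0,-0.02,0,0,0,0,0.6],[0,-0.03,0,0,0,0,0.6],[0,-0.035,0,0,0,0,0.6],[0,-0.035,0.02,0,0,0,0.6],[0,-0.035,0.045,0,0,0,0.6],[0,-0.035,0.07,0,0,0,0.6],[0,-0.035,0.08,0,0,0,0.6],[0,-0.035,0.08,0,0,0,0.6],[0,-0.035,0.08,0,0,0,0.6]],
])

```text
clock: 5.87
position: [0.5284, 0.3441, 0.0416]
ee_rot: [3.14, 0.043, -0.001]
force: [0.7, 0.7, 0.7]
width: 0.603
gripper_force: 15.0
```

```bash
python3 -c "
from h import *
plan(.53,.345,.027,.028)
im=get_image('scene');cv2.imwrite('pics/s2.png',cv2.resize(im[80:260,200:500,::-1],None,fx=2,fy=2))"
```

```text
clock 5.87 at [0.5284 0.3441 0.0416] head 0.0276 shift [ 0.0017 -0.0009  0.0146]
  turn [ 0.0011  0.0008 -0.0004] j7 -2.356
  turn [ 1.3000e-03 -1.7000e-03  3.1412e+00] j7 -2.356
  turn [ 1.3000e-03 -1.7000e-03  3.1412e+00] j7 -2.356
```

View pics/s2.png

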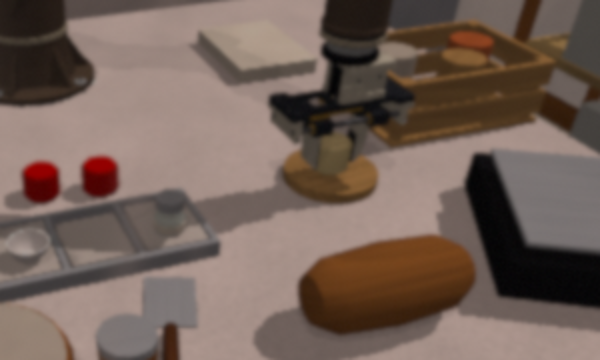

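The cheese hangs just above the board at about (330,165) in the crop, and the gripper is clear of the crate.

Request:
jog_arm([
  [[0,0,0.005,0,0,0,0.6],[0,0,0.01,0,0,0,0.6],[0,0,0.013,0,0,0,0.6],[0,0,0.014,0,0,0,0.6],[0,0,0.014,0,0,0,0.6],[0,0,0.014,0,0,0,0.6]],
])

```text
clock: 6.42
position: [0.5282, 0.3453, 0.0278]
ee_rot: [3.141, 0.045, 0.0]
force: [-0.5, -0.2, -1.1]
width: 0.603
gripper_force: 15.0
```

Request:
jog_arm([
  [[0,0,0.001,0,0,0,0.6],[0,0,0.002,0,0,0,0.6],[0,0,0.002,0,0,0,0.6]],
])

```text
clock: 6.67
position: [0.5284, 0.3454, 0.0261]
ee_rot: [-3.141, -0.045, -0.001]
force: [-0.6, -0.5, 4.5]
width: 0.603
gripper_force: 15.0
```

Contact, with 4.5 N upward. Release and rise.

Request:
jog_arm([
  [[0,0,0,0,0,0,0.0],[0,0,0,0,0,0,-0.3],[0,0,0,0,0,0,-0.6],[0,0,0,0,0,0,-0.6],[0,0,0,0,0,0,-0.6],[0,0,-0.015,0,0,0,-0.6],[0,0,-0.035,0,0,0,-0.6],[0,0,-0.07,0,0,0,-0.6],[0,0,-0.11,0,0,0,-0.6],[0,0,-0.13,0,0,0,-0.6]],
])

```text
clock: 7.5
position: [0.5293, 0.3463, 0.1601]
ee_rot: [-3.138, -0.045, -0.006]
force: [0.7, 0.5, 0.6]
width: 0.797
gripper_force: 0.0
```

```bash
python3 -c "
from h import *
plan(.44,-.324,.16,.2+np.pi/2*1)
p=camera_params('scene');im=get_image('scene');L=silhouettes('cheese','scene');print([(d['pixel'],d['p'],ray(d['pixel'],p,.04)) for d in L])"
```

```text
clock 7.5 at [0.5293 0.3463 0.1601] head 0.0287 shift [-0.1085  0.6675 -0.0022]
  turn [ 1.1000e-03 -5.0000e-03 -1.7421e+00] j7 -2.32
  turn [-4.8000e-03 -1.1000e-03  1.3995e+00] j7 -2.32
  turn [-4.8000e-03 -1.1000e-03  1.3995e+00] j7 -2.32
[([222.4, 171.4], 0.73, array([ 0.44965118, -0.06518997])), ([248.9, 167.4], 0.67, array([0.45281841, 0.01262043])), ([363.7, 160.8], 0.66, array([0.52449059, 0.34327011]))]
```

The cheese stands free on the board at about (0.524, 0.343). Now to the spacer.

Request:
jog_arm([
  [[-0.003,0.02,0,0,0,-0.06,-0.6],[-0.008,0.05,0,0,0,-0.15,-0.6],[-0.014,0.085,0,0,0,-0.24,-0.6],[-0.019,0.12,0,0,0,-0.33,-0.6],[-0.025,0.155,0,0,0,-0.42,-0.6],[-0.031,0.19,0,0,0,-0.51,-0.6],[-0.036,0.225,0,0,0,-0.6,-0.6],[-0.042,0.26,0,0,0,-0.69,-0.6],[-0.047,0.295,0,0,0,-0.78,-0.6],[-0.053,0.33,0,0,0,-0.87,-0.6]],
])

```text
clock: 8.43
position: [0.4837, 0.0121, 0.1549]
ee_rot: [-2.826, -1.371, 0.002]
force: [0.8, 0.0, -0.5]
width: 0.801
gripper_force: 0.0
```

```bash
python3 -c "
from h import *
plan(.44,-.324,.16,.2+np.pi/2)"
```

```text
clock 8.43 at [0.4837 0.0121 0.1549] head 0.9032 shift [-0.291   0.1737 -0.005 ]
  turn [-1.100e-03  3.000e-04 -8.676e-01] j7 -0.966
  turn [4.000e-04 1.300e-03 2.274e+00] j7 -0.966
  turn [4.000e-04 1.300e-03 2.274e+00] j7 -0.966
```

Request:
jog_arm([
  [[-0.029,0.017,0,0,0,-0.09,-0.6],[-0.058,0.035,0,0,0,-0.18,-0.6],[-0.087,0.052,0,0,0,-0.27,-0.6],[-0.116,0.07,0,0,0,-0.36,-0.6],[-0.145,0.087,0,0,0,-0.45,-0.6],[-0.175,0.104,0,0,0,-0.54,-0.6],[-0.204,0.122,0,0,0,-0.63,-0.6],[-0.233,0.139,0,0,0,-0.72,-0.6],[-0.262,0.156,0,0,0,-0.8,-0.6],[-0.28,0.167,-0.003,0,0,-0.868,-0.6]],
])

```text
clock: 9.27
position: [0.4388, -0.3129, 0.1572]
ee_rot: [-1.991, -2.427, 0.002]
force: [-0.7, -0.3, 0.1]
width: 0.803
gripper_force: 0.0
```

Request:
jog_arm([
  [[0,0,0,0,0,0,-0.6],[0,0,0,0,0,0,-0.6]],
])

```text
clock: 9.43
position: [0.4401, -0.3103, 0.1577]
ee_rot: [-1.997, -2.423, -0.0]
force: [-0.0, 0.3, 0.9]
width: 0.802
gripper_force: 0.0
```

```bash
python3 -c "
from h import *
p=camera_params('wrist')
import pickle;pickle.dump(p,open('p3.pkl','wb'))
im=get_image('wrist');cv2.imwrite('pics/w3.png',cv2.resize(im[:,:,::-1],(800,600)))
plan(.44,-.324,.16,.2+np.pi/2)"
```

```text
clock 9.48 at [ 0.4406 -0.3087  0.1579] head 1.765 shift [-0.0149 -0.0036 -0.0021]
  turn [-0.0005 -0.0015 -0.0058] j7 0.494
  turn [-2.4000e-03  8.0000e-04  3.1358e+00] j7 0.494
  turn [-2.4000e-03  8.0000e-04  3.1358e+00] j7 0.494
```

View pics/w3.png

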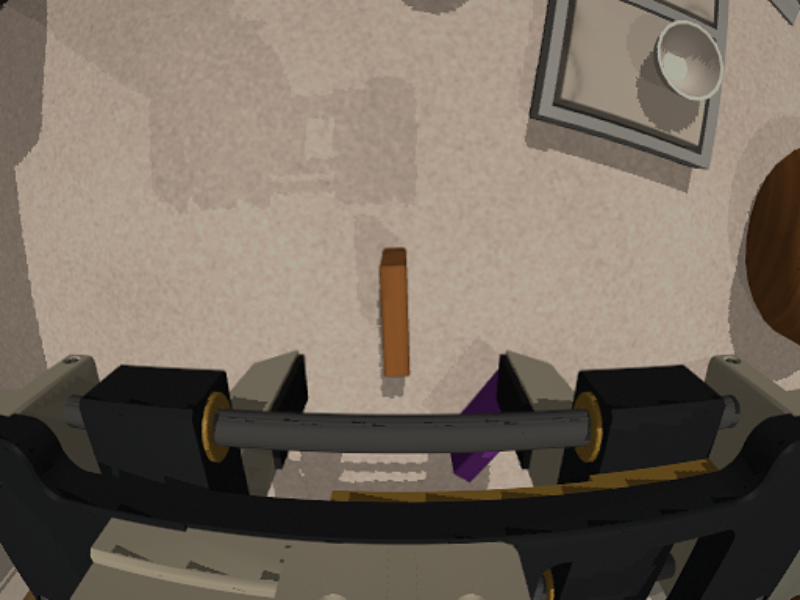

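The wooden spacer's top face spans (380,265)–(406,265) down to (384,377)–(409,375). The purple block is at about (475,430), near the right finger's path.

```bash
python3 - <<'E'
from h import *
import pickle;p=pickle.load(open('p3.pkl','rb'))
C=np.array([fray(np.array(q)*.64,p,.06) for q in((380,265),(406,265),(409,375.5),(384,377))])
print(C.round(4),C.mean(0));d=C[[0,1]].mean(0)-C[[2,3]].mean(0);y=np.arctan2(d[1],d[0]);print(np.linalg.norm(d),np.linalg.norm(C[0]-C[1]),"long heading",y)
t=camera_params("top")
for q in((598,351),(607,346),(648,364),(641,374)):print("purple",ray(np.array(q)*.64,t,.06).round(3))
c=C.mean(0);plan(c[0],c[1],.05,y)
E
```

```text
[[ 0.4241 -0.2901]
 [ 0.4385 -0.2873]
 [ 0.4537 -0.3544]
 [ 0.4389 -0.3584]] [ 0.43881457 -0.32255181]
0.06937545141504206 0.014666001623502662 long heading 1.788958498446297
purple [ 0.529 -0.347]
purple [ 0.539 -0.362]
purple [ 0.515 -0.428]
purple [ 0.498 -0.417]
clock 9.48 at [ 0.4406 -0.3087  0.1579] head 1.765 shift [-0.0134 -0.0044  0.1079]
  turn [-0.0005 -0.0015 -0.0239] j7 0.494
  turn [-2.4000e-03  8.0000e-04  3.1177e+00] j7 0.494
  turn [-2.4000e-03  8.0000e-04  3.1177e+00] j7 0.494
```

Request:
jog_arm([
  [[-0.007,-0.002,0.015,0,0,-0.012,-0.3],[-0.0134,-0.0044,0.035,0,0,-0.024,-0.1],[-0.0134,-0.0044,0.06,0,0,-0.024,-0.1],[-0.0134,-0.0044,0.07,0,0,-0.024,-0.1],[-0.0134,-0.0044,0.07,0,0,-0.024,-0.1],[-0.0134,-0.0044,0.07,0,0,-0.024,-0.1]],
])

```text
clock: 9.98
position: [0.4396, -0.3218, 0.0888]
ee_rot: [-1.961, -2.452, -0.001]
force: [0.9, -0.2, 0.7]
width: 0.55
gripper_force: 0.0
```

```bash
python3 -c "
from h import *
plan(.4388,-.3225,.028,1.789)"
```

```text
clock 9.98 at [ 0.4396 -0.3218  0.0888] head 1.7923 shift [-0.0006 -0.0009  0.0608]
  turn [-0.0005 -0.0013  0.0033] j7 0.487
  turn [ 2.0000e-03 -8.0000e-04 -3.1383e+00] j7 0.487
  turn [ 2.0000e-03 -8.0000e-04 -3.1383e+00] j7 0.487
```

Request:
jog_arm([
  [[0,-0.001,0.02,0,0,0,-0.1],[0,-0.001,0.045,0,0,0,-0.1],[0,-0.001,0.058,0,0,0,-0.1],[0,-0.001,0.061,0,0,0,-0.1],[0,-0.001,0.061,0,0,0,0.3],[0,-0.001,0.061,0,0,0,0.6],[0,-0.001,0.061,0,0,0,0.9],[0,-0.001,0.061,0,0,0,1.0],[0,-0.001,0.061,0,0,0,1.0],[0,-0.001,0.061,0,0,0,1.0]],
], force=50)

```text
clock: 10.82
position: [0.4387, -0.3237, 0.0283]
ee_rot: [1.964, 2.451, 0.0]
force: [0.6, 0.5, 6.2]
width: 0.172
gripper_force: 50.0
```

Request:
jog_arm([
  [[0,0,0,0,0,0,1],[0,0,0,0,0,0,1],[0,0,0,0,0,0,1]],
])

```text
clock: 11.07
position: [0.4387, -0.3237, 0.0283]
ee_rot: [1.964, 2.451, -0.0]
force: [-1.0, 0.5, 6.5]
width: 0.174
gripper_force: 50.0
```

Request:
jog_arm([
  [[0,0,-0.01,0,0,0,1],[0,0,-0.03,0,0,0,1],[0,0,-0.06,0,0,0,1],[0,0,-0.085,0,0,0,1],[0,0,-0.1,0,0,0,1],[0,0,-0.1,0,0,0,1],[0,0,-0.1,0,0,0,1]],
])

```text
clock: 11.65
position: [0.4387, -0.3238, 0.1288]
ee_rot: [1.963, 2.45, -0.0]
force: [-0.5, 0.5, -1.6]
width: 0.171
gripper_force: 50.0
```

```bash
python3 -c "
from h import *
plan(.519,-.029,.128,1.591)"
```

```text
clock 11.65 at [ 0.4387 -0.3238  0.1288] head 1.7906 shift [0.2702 0.1427 0.0005]
  turn [0.0013 0.0014 0.1996] j7 0.518
  turn [-2.100e-03  2.000e-03 -2.942e+00] j7 0.518
  turn [-2.100e-03  2.000e-03 -2.942e+00] j7 0.518
```

Request:
jog_arm([
  [[0.02,0.01,0,0,0,0.02,1],[0.05,0.026,0,0,0,0.04,1],[0.08,0.042,0,0,0,0.06,1],[0.11,0.058,0,0,0,0.08,1],[0.14,0.074,0,0,0,0.1,1],[0.17,0.09,0,0,0,0.13,1],[0.2,0.106,0,0,0,0.15,1],[0.23,0.122,0,0,0,0.17,1],[0.255,0.135,0,0,0,0.19,1],[0.27,0.143,0,0,0,0.2,1]],
])

```text
clock: 12.48
position: [0.5187, -0.0248, 0.1267]
ee_rot: [-2.195, -2.245, -0.0]
force: [0.6, 0.2, 0.2]
width: 0.175
gripper_force: 50.0
```

Request:
jog_arm([
  [[0,0,0,0,0,0,1],[0,0,0,0,0,0,1],[0,0,0,0,0,0,1],[0,0,0,0,0,0,1]],
])

```text
clock: 12.82
position: [0.5183, -0.0303, 0.1271]
ee_rot: [-2.201, -2.241, 0.002]
force: [0.1, -0.4, -0.2]
width: 0.171
gripper_force: 50.0
```

```bash
python3 -c "
from h import *
p=camera_params('wrist')
import pickle;pickle.dump(p,open('p4.pkl','wb'))
im=get_image('wrist');cv2.imwrite('pics/w4.png',cv2.resize(im[:,:,::-1],(800,600),interpolation=cv2.INTER_CUBIC))
plan(.519,-.029,.128,1.591);print(p['T'].round(3))"
```

```text
clock 12.87 at [ 0.5185 -0.0303  0.1273] head 1.5888 shift [ 0.0012  0.0006 -0.0007]
  turn [-0.001   0.0005 -0.0022] j7 -0.267
  turn [8.0000e-04 1.6000e-03 3.1394e+00] j7 -0.267
  turn [8.0000e-04 1.6000e-03 3.1394e+00] j7 -0.267
[[ 1.     0.019  0.004  0.517]
 [ 0.019 -0.957 -0.29   0.05 ]
 [-0.001  0.291 -0.957  0.285]
 [ 0.     0.     0.     1.   ]]
```

View pics/w4.png

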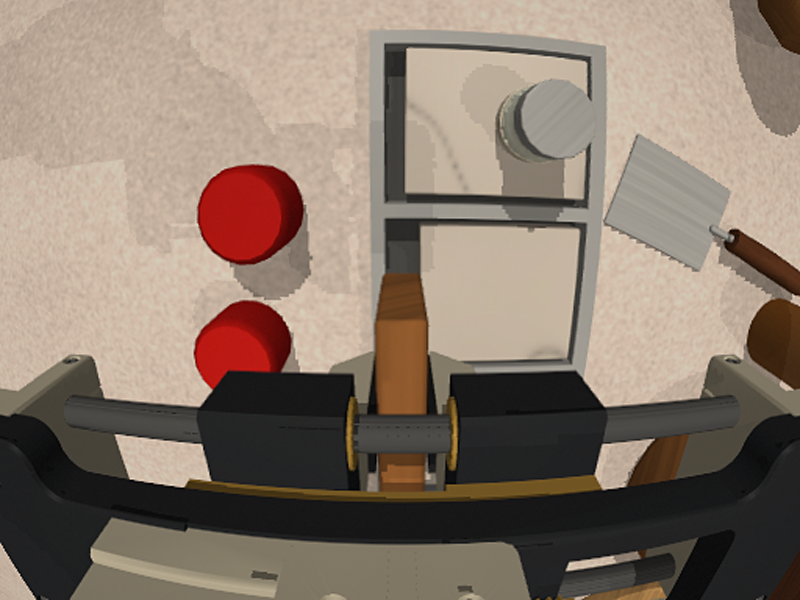

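The wrist view shows the middle bay's gap between the rim's inner edge at (386,235) and the slab's front edge at (420,235). The spacer's underside corners are at about (384,275) and (421,275).

```bash
python3 - <<'E'
from h import *
import pickle;p=pickle.load(open('p4.pkl','rb'))
for n,q,z in(("rim in L",(386,50),.024),("rim in M",(386,240),.024),("rim out top",(371,32),.024),("rim out M",(373,240),.024),("slab front",(419.5,227),.024),("slab front2",(424,260),.024),("slab rear",(578,232),.024),("slab rear2",(572,358),.024),("rail out BL",(606,47),.024),("rail out",(590,330),.024),("div near",(480,221),.024),("div far",(480,204),.024),("outer left",(480,38),.024),("sp b1",(384,275),.099),("sp b2",(421,275),.099),("sp t1",(376,320),.159),("sp t2",(428,320),.159)):
  print(n,fray(np.array(q)*.64,p,z).round(4))
E
```

```text
rim in L [0.507  0.1141]
rim in M [0.5088 0.0056]
rim out top [0.4984 0.125 ]
rim out M [0.5014 0.0055]
slab front [0.5276 0.0135]
slab front2 [ 0.5308 -0.0056]
slab rear [0.6223 0.0144]
slab rear2 [ 0.6289 -0.0669]
rail out BL [0.6358 0.1282]
rail out [ 0.6386 -0.0475]
div near [0.5621 0.018 ]
div far [0.5616 0.0277]
outer left [0.5592 0.1237]
sp b1 [0.5105 0.0036]
sp b2 [0.5258 0.0039]
sp t1 [0.5104 0.0051]
sp t2 [0.5254 0.0054]
```

Request:
jog_arm([
  [[0,0.001,0.015,0,0,0,1],[0,0.001,0.04,0,0,0,1],[0,0.001,0.06,0,0,0,1],[0,0.001,0.067,0,0,0,1],[0,0.001,0.067,0,0,0,1],[0,0.001,0.067,0,0,0,1],[0,0.001,0.067,0,0,0,1]],
])

```text
clock: 13.45
position: [0.5208, -0.029, 0.0618]
ee_rot: [2.199, 2.242, 0.002]
force: [0.3, -0.8, 0.0]
width: 0.174
gripper_force: 50.0
```

```bash
python3 -c "
from h import *
p=camera_params('wrist')
import pickle;pickle.dump(p,open('p5.pkl','wb'))
im=get_image('wrist');cv2.imwrite('pics/w5.png',cv2.resize(im[90:290,200:400,::-1],(600,600),interpolation=cv2.INTER_CUBIC))
plan(.5195,-.029,.032,1.589)"
```

```text
clock 13.5 at [ 0.5209 -0.0289  0.0619] head 1.5904 shift [-0.0001 -0.0014  0.0299]
  turn [0.0019 0.0001 0.0014] j7 -0.329
  turn [-2.0000e-04  3.0000e-03 -3.1402e+00] j7 -0.329
  turn [-2.0000e-04  3.0000e-03 -3.1402e+00] j7 -0.329
```

View pics/w5.png

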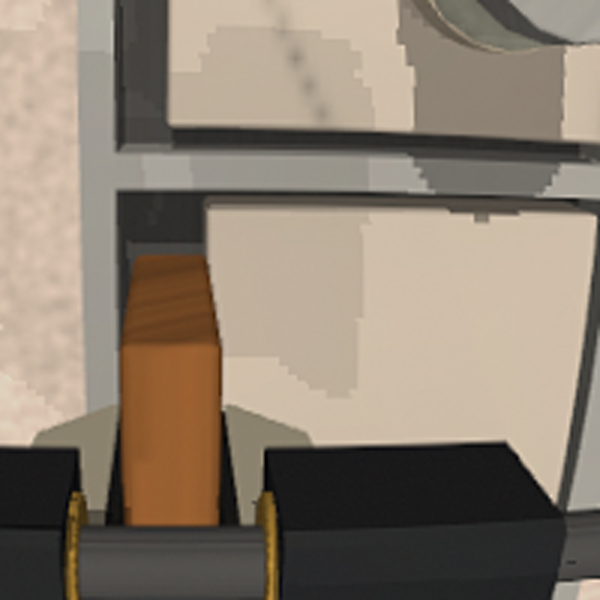

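The gap spans columns 118–207 in the crop and the spacer's underside 135–207, so I need to shift about 1.8 mm toward the robot before lowering.

Request:
jog_arm([
  [[0,-0.0018,0,0,0,0,1],[0,-0.0018,0,0,0,0,1],[0,-0.0018,0,0,0,0,1],[0,-0.0018,0.005,0,0,0,1],[0,-0.0018,0.01,0,0,0,1],[0,-0.0018,0.014,0,0,0,1],[0,-0.0018,0.016,0,0,0,1],[0,-0.0018,0.016,0,0,0,1]],
])

```text
clock: 14.17
position: [0.5177, -0.0288, 0.0439]
ee_rot: [-2.198, -2.243, 0.001]
force: [0.9, -0.1, 0.1]
width: 0.169
gripper_force: 50.0
```

Request:
jog_arm([
  [[0,0,0.003,0,0,0,1],[0,0,0.006,0,0,0,1],[0,0,0.009,0,0,0,1],[0,0,0.01,0,0,0,1],[0,0,0.01,0,0,0,1],[0,0,0.01,0,0,0,1]],
])

```text
clock: 14.67
position: [0.5182, -0.0288, 0.0347]
ee_rot: [-2.199, -2.243, 0.0]
force: [-0.2, 0.2, -0.2]
width: 0.171
gripper_force: 50.0
```

Request:
jog_arm([
  [[0,0,0.001,0,0,0,1],[0,0,0.002,0,0,0,1],[0,0,0.002,0,0,0,1],[0,0,0.002,0,0,0,1]],
])

```text
clock: 15.0
position: [0.5182, -0.0288, 0.0327]
ee_rot: [2.199, 2.243, -0.0]
force: [0.5, 1.1, -0.7]
width: 0.174
gripper_force: 50.0
```

Request:
jog_arm([
  [[0,0,0.0005,0,0,0,1],[0,0,0.001,0,0,0,1],[0,0,0.001,0,0,0,1]],
])

```text
clock: 15.25
position: [0.5183, -0.0288, 0.0323]
ee_rot: [2.199, 2.243, -0.0]
force: [-3.0, -0.5, 8.6]
width: 0.174
gripper_force: 50.0
```

The spacer is on the floor. I'll ease the vertical load slightly and push.

Request:
jog_arm([
  [[0,0,-0.0004,0,0,0,1],[0,0.0005,-0.0004,0,0,0,1],[0,0.001,-0.0004,0,0,0,1],[0,0.0015,-0.0004,0,0,0,1],[0,0.002,-0.0004,0,0,0,1],[0,0.0025,-0.0004,0,0,0,1],[0,0.003,-0.0004,0,0,0,1]],
])

```text
clock: 15.83
position: [0.5204, -0.0288, 0.0323]
ee_rot: [-2.199, -2.243, 0.002]
force: [-4.9, -0.7, 8.5]
width: 0.17
gripper_force: 50.0
```

Request:
jog_arm([
  [[0,0.0005,-0.0003,0,0,0,1],[0,0.001,-0.0003,0,0,0,1],[0,0.0015,-0.0003,0,0,0,1],[0,0.002,-0.0003,0,0,0,1],[0,0.0025,-0.0003,0,0,0,1],[0,0.003,-0.0003,0,0,0,1]],
])

```text
clock: 16.33
position: [0.5223, -0.0287, 0.0323]
ee_rot: [-2.198, -2.242, 0.005]
force: [-7.9, 0.2, 11.0]
width: 0.175
gripper_force: 50.0
```

Request:
jog_arm([
  [[0,0.0005,-0.0004,0,0,0,1],[0,0.001,-0.0006,0,0,0,1],[0,0.0015,-0.0006,0,0,0,1],[0,0.002,-0.0006,0,0,0,1],[0,0.0025,-0.0006,0,0,0,1],[0,0.003,-0.0006,0,0,0,1]],
])

```text
clock: 16.83
position: [0.5244, -0.0288, 0.0324]
ee_rot: [-2.197, -2.241, 0.007]
force: [-11.8, 1.4, 7.8]
width: 0.171
gripper_force: 50.0
```

Request:
jog_arm([
  [[0,0.0005,0,0,0,0,1],[0,0.001,0,0,0,0,1],[0,0.0015,0,0,0,0,1],[0,0.002,0,0,0,0,1],[0,0.002,0,0,0,0,1],[0,0.002,0,0,0,0,1]],
])

```text
clock: 17.33
position: [0.5244, -0.0288, 0.0323]
ee_rot: [-2.195, -2.24, 0.011]
force: [-17.0, 0.3, 15.3]
width: 0.172
gripper_force: 50.0
```

```bash
python3 -c "
from h import *
p=camera_params('wrist')
import pickle;pickle.dump(p,open('p6.pkl','wb'))
im=get_image('wrist');cv2.imwrite('pics/w6.png',cv2.resize(im[40:290,180:430,::-1],(600,600),interpolation=cv2.INTER_CUBIC))
plan(.525,-.029,.032,1.589);print(observe()['force'],observe()['ft_torque'])"
```

```text
clock 17.38 at [ 0.5245 -0.0288  0.0323] head 1.591 shift [-0.0002  0.0005  0.0003]
  turn [-0.0085  0.0012  0.0019] j7 -0.354
  turn [-1.9000e-03 -1.3400e-02 -3.1396e+00] j7 -0.354
  turn [-1.9000e-03 -1.3400e-02 -3.1396e+00] j7 -0.354
[-17.3178549    0.81602726  14.26854842] [ 0.15097653  3.78739562 -0.06317275]
```

View pics/w6.png

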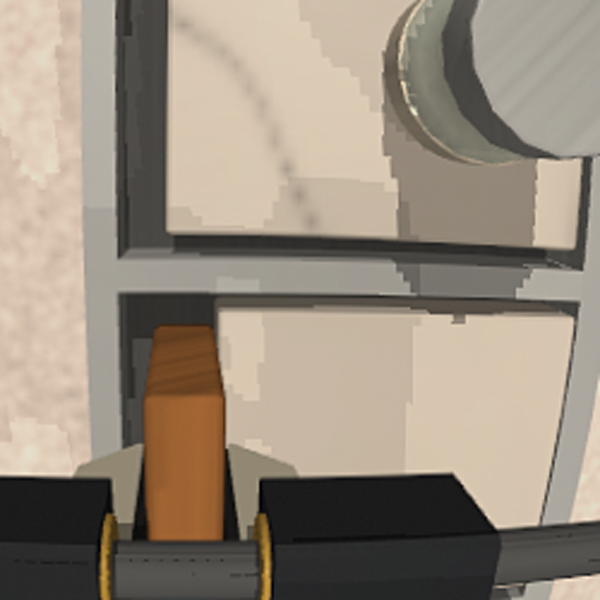

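The rear gap at the rail (right side, about (572,320) to (545,520)) has closed to a hairline. The push has risen to 17 N without further travel. One last small press will confirm it.

Request:
jog_arm([
  [[0,0.0005,-0.0005,0,0,0,1],[0,0.001,-0.0005,0,0,0,1],[0,0.001,-0.0005,0,0,0,1],[0,0.001,-0.0005,0,0,0,1],[0,0.001,-0.0005,0,0,0,1],[0,0.001,-0.0005,0,0,0,1]],
])

```text
clock: 17.88
position: [0.5245, -0.0287, 0.0324]
ee_rot: [-2.194, -2.239, 0.013]
force: [-17.6, 1.1, 11.3]
width: 0.171
gripper_force: 50.0
```

```bash
python3 -c "
from cell import *
print(sign_off())"
```

```text
the job is handed in; nothing more can be done
None
```

The job is handed in at about 18 s: the cheese is on the board, and the gripped spacer is down on the tray floor, holding the short slab against the back rail with about 17 N; I saw no sign that anything else moved.

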